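# Take the squeeze-and-turn safety cap off the vitamin jar

### The job

Open the vitamin jar that has the safety cap: squeeze the cap's two side tabs in and, with them squeezed, turn the cap anticlockwise out of its lock, then lift it off and set it down, without dropping it, rim down in the middle of the saucer. The jar and the saucer stay standing about where they are; leave the jar with the plain round cap where it is, and knock nothing else away.

Things in the scene. Friction and masses are not known exactly. Their poses are not given: they have to be found in the camera images.
- jar: The jar to open: amber glass, paper band, 88 mm in diameter, 126 mm high to the rim of its neck. Full and heavy (about 1.6 kg), loose on the worktop: only weight and friction hold it against turning (about 0.25 N m). Origin: centre of its underside; z up. Body up to 80 mm, shoulder and white collar (radius 31 mm) up to 94 mm; four small lock ribs on the collar reach 104 mm.
- cap: White fluted safety cap on that jar: 50 mm in diameter, 33 mm high, about 75 g, a spring tab on either side, at its own +y and -y, 62 mm across the tabs. Origin: centre of its lower rim; z up. On the jar the origin is 97 mm above the jar's underside. The feet of free tabs catch on the jar's ribs: the cap then has 4 degrees of play, and twisting it just turns the whole jar.
- cap_top (a point): Centre of the cap's top face, 33 mm above its lower rim; axes as the cap's (y along the line through both tabs). With both tabs in, the cap turns freely anticlockwise seen from above; its bayonet lugs are clear of the neck's from 38 degrees on, and a stop follows at about 57 degrees. Between those it lifts straight up, 30 mm until clear. Tabs need holding in only until past 42 degrees.
- tab1_face (a point): Middle of the face of the free tab at the cap's +y side, 31 mm from the axis and 19 mm above the lower rim. The face is flat, upright, 15 mm wide, from 10 to 28 mm above the rim. Fingers closing along the cap's y press both tabs in until they are flush with the flat rails beside them (23.5 mm wide, 52 mm across the cap), then clamp the rails and can turn and lift the cap.
- tab2_face (a point): the same at the cap's -y side
- tab1 (a joint): travel of the tab at the cap's +y side, m: 0 free (sprung out), 0.005 flush with the rails. About 3 N to start it, 9 N fully in.
- tab2 (a joint): the same for the tab at the cap's -y side
- plain_jar: The other jar: the same amber glass with the same paper band, but closed with a plain round white screw cap (52 mm in diameter, no tabs, top at 130 mm); it may stand at either of the two places. Origin: centre of its underside. To be left alone.
- saucer: White round saucer, 150 mm in diameter, 14 mm high at its rim, standing loose on the worktop. Its flat floor, about 90 mm in diameter, lies 5 mm above the worktop. Origin: centre of its underside; z up.
- mug: White mug with a leaf pattern, 95 mm high. Bystander, origin under its middle; to be left alone.
- lemon: Lemon, 78 mm long. Bystander, origin under its middle; to be left alone.
- dropper: Small brown dropper bottle, 102 mm high. Bystander, origin under its middle; to be left alone.
- teaspoon: Steel teaspoon, 130 mm long, lying flat. Bystander, origin under its middle; to be left alone.

How it is judged:
By the outcome, as a careful person would: the job done as asked, in the order asked, and still so for the second after the job is handed in, with the robot touching nothing.
It also fails if it takes over 45 s, if anything falls off the work surface, if the arm or the gripper's body presses on something with over 40 N, if the wrist force passes 120 N, or if a joint passes its speed limit or range.

### The arm

A 6-joint arm with a two-finger parallel gripper is mounted at the origin on a cart in front of the work surface, level with it; the furniture and walls round the work are solid. World frame = base frame: x ahead of the robot, y to its left, z up, the work surface at z = 0. Lengths are in m, angles in rad, forces in N, time in s.
With the tool pointing down it reaches from about 0.275 to 0.75 m from the base axis. Payload 10.2 kg.
Tool frame: the origin (TCP) lies midway between the tips of the shut fingers; the grasp point (between the pads) lies 19 mm behind it; z points along the fingers, y is the line along which they close (so a half turn about z gives the same grasp; the last joint's range is limited). The gripper opens to 85 mm and grips with 20 to 120 N. Pads are 22 mm wide; open, the fingers measure 114 mm over their backs; the gripper's body (76 mm by 85 mm) begins 54 mm behind the grasp point. The pads swing forward as they close: fully open they stand 13 mm farther back than shut.
Start: joints at [1.094, 0.313, 1.498, -0, 1.331, -0.223], TCP at [0.132, 0.508, 0.231] pointing down, gripper open.
Joint ranges: [-2.94, 2.94], [-0.97, 2.17], [0.19, 2.56], [-1.23, 4.37], [0.02, 3.11], [-2.88, 2.88]. Speed limits (rad/s): [2.39, 2.39, 3.01, 3.14, 3.14, 3.14].

### API

Orientations are given as a 3x3 rotation matrix whose columns are the frame's x, y, z axes.
In Python, from plant import r gives the robot as it stands. Calls block until the motion is done:
- r.movep(position, orientation): joint-space move of the TCP to a pose.
- r.movel(position, feed=0.15, frame=None, threshold=None): straight line of the TCP; frame=None keeps the orientation; feed is the mean speed in m/s. With threshold (N) it stops when the force on the tool has changed by that much, and returns True; else False.
- r.move_joints(angles): joint-space move.
- r.release() and r.grasp(squeeze=None): open the fingers fully, or close them until they stop; squeeze is the grip in N (None keeps the last).
- r.pause(seconds).
- r.ik(position, orientation): joint angles nearest the present ones, or None.
- r.read_state(): the state.
- r.camera(name): name is "scene" or "top" or "wrist"; returns the picture (480x640x3 uint8, red, green, blue); there is no depth.
- r.get_calibration(name): a dict with "mtx" (3x3 intrinsics, pixels), "cam_to_world" (4x4, takes a point from camera to world coordinates). Camera axes: x right, y down, z forward; pixel columns grow to the right and rows downward; lengths in m; the calibration is good to about 2 mm. A picture is of the moment at which its call begins: read the wrist's pose just before it. get_calibration takes no time and is no camera call; for the wrist camera it gives the pose at the moment of the call.
A pose or a line that the arm cannot do raises r.MotionError and nothing moves.
- r.sign_off(): hands the job in; it is judged then, once.
Trained networks look in the newest picture that a camera, given by its name, has taken for a name from the list of things; names that differ only in an ending like _2 or _b are one class to them, and where a whole thing is asked for, a point or a joint stands for the part that bears it (a point fixed in the world has none). Each returns a list of dicts, best first, with "p" (0 to 1); they miss things now and then, are a little off and sometimes report something else, mostly with a low value. They report only what shows in the picture. A call takes as long as a camera call.
- r.spot_in(camera, query): "pixel" ([column, row] in pixels, amid what is visible of it).
- r.spot_point(camera, query): "pixel" ([column, row] in pixels: a listed point, or the origin of a listed thing).
The state is a dict: "clock": time; "joints": joint angles; "joint_vel": joint speeds; "joint_torque": joint torques, N m; "tool_pos": TCP position; "eef_rot": TCP orientation; "contact_force": force on the tool from outside, world axes, zero at the start; "wrist_torque": the same for the moment, N m; "opening": opening from 0.0 (shut) to 1.0 (fully open); "grasp_force": force on a finger pad.
Only numpy, scipy, OpenCV 4.12 (cv2) and the standard library are available. Lean on these libraries where they do the work, as an engineer would, in place of code of your own. Each camera call takes 0.05 s, during which the arm holds its last target. There are 200 camera calls.

## Working session

There is one attempt and no reset: what is moved stays moved. The work goes in short steps, each a Python script; the robot and the scene stay as the last script left them, time stands still between calls to the robot, and variables do not carry over. Pictures are saved under pics/ and viewed, at most 10 in all, crops included, and the job is handed in when it is done.

```bash
mkdir -p pics; ls; cat > h.py <<'E'
import numpy as np, cv2
from plant import r
def ray(cam, px, z, cal=None):
    c=cal or r.get_calibration(cam); K=np.array(c["mtx"]);T=np.array(c["cam_to_world"])
    d=T[:3,:3]@np.linalg.solve(K,[px[0],px[1],1.]); o=T[:3,3]
    return (o+d*(z-o[2])/d[2])
def save(name,img): cv2.imwrite("pics/"+name,img[:,:,::-1])
E
python3 - <<'E'
from h import *
a=r.camera("top");b=r.camera("scene")
save("top0.png",a);save("scene0.png",b)
for cam in("top","scene"):
    for q,z in [("jar",0),("cap",.097),("cap_top",.130),("tab1_face",.116),("tab2_face",.116),("plain_jar",0),("saucer",0),("mug",0),("lemon",0),("dropper",0),("teaspoon",0)]:
        print(cam,q,[(round(d["p"],2),np.round(d["pixel"]).tolist(),ray(cam,d["pixel"],z)[:2].round(3).tolist()) for d in r.spot_point(cam,q)[:3]])
print(r.read_state()["clock"])
E
```

```text
pics
plant.py
top jar [(0.68, [382.0, 236.0], [0.527, -0.3]), (0.24, [196.0, 178.0], [0.639, 0.065])]
top cap [(0.64, [389.0, 232.0], [0.528, -0.296])]
top cap_top [(0.8, [394.0, 232.0], [0.525, -0.301])]
top tab1_face [(0.92, [377.0, 240.0], [0.513, -0.273])]
top tab2_face []
top plain_jar [(0.57, [310.0, 249.0], [0.501, -0.158])]
top saucer [(0.76, [208.0, 271.0], [0.457, 0.039]), (0.19, [312.0, 244.0], [0.509, -0.162])]
top mug []
top lemon [(0.76, [312.0, 171.0], [0.654, -0.161])]
top dropper [(0.65, [242.0, 174.0], [0.646, -0.023]), (0.24, [377.0, 240.0], [0.52, -0.289])]
top teaspoon [(0.84, [309.0, 314.0], [0.375, -0.157])]
scene jar [(0.75, [354.0, 318.0], [0.526, -0.299])]
scene cap [(0.56, [363.0, 302.0], [0.527, -0.31])]
scene cap_top [(0.79, [359.0, 288.0], [0.526, -0.296]), (0.38, [375.0, 306.0], [0.529, -0.336])]
scene tab1_face [(0.6, [346.0, 284.0], [0.518, -0.271])]
scene tab2_face [(0.63, [374.0, 304.0], [0.536, -0.328])]
scene plain_jar [(0.81, [306.0, 272.0], [0.505, -0.165])]
scene saucer [(0.72, [232.0, 212.0], [0.453, 0.045])]
scene mug [(0.69, [300.0, 168.0], [0.643, 0.064])]
scene lemon [(0.87, [367.0, 235.0], [0.66, -0.165])]
scene dropper [(0.82, [321.0, 196.0], [0.638, -0.027])]
scene teaspoon [(0.61, [250.0, 305.0], [0.375, -0.164])]
1.2
```

View pics/top0.png

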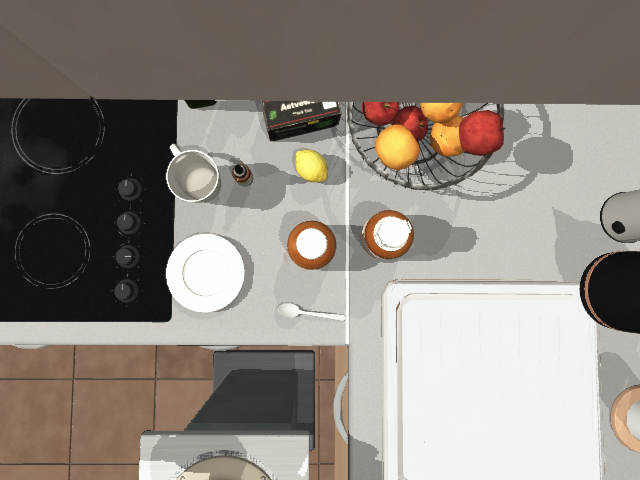

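View pics/scene0.png

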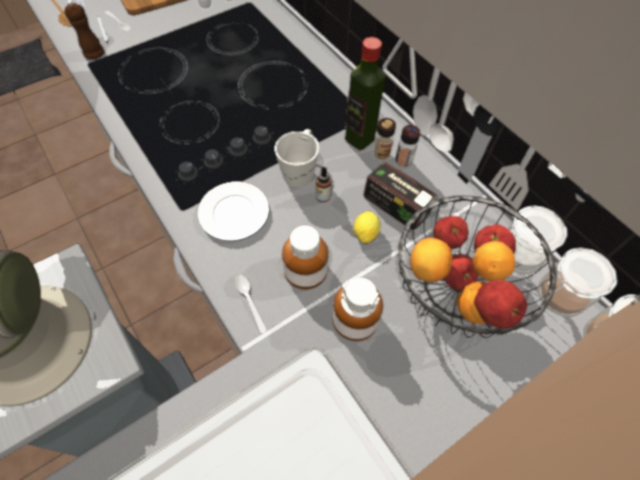

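The top view shows the tabbed cap on the right-hand jar (about 390,234). The plain cap is at (311,243) and the saucer at (206,272). In the scene view they are at (359,292), (306,240) and (233,212). Next I'll take a wrist close-up of the cap.

```bash
python3 - <<'E'
from h import *
s=r.read_state();R=np.array(s["eef_rot"]);c=r.get_calibration("wrist");T=np.array(c["cam_to_world"])
print((R.T@(T[:3,3]-s["tool_pos"])).round(3),(R.T@T[:3,:3]).round(2).tolist(),R.round(2).tolist(), c["mtx"])
J=np.array([.527,-.298])
def fr(psi): # tool y axis at world angle psi, z down
    y=np.array([np.cos(psi),np.sin(psi),0]);z=np.array([0,0,-1.]);return np.c_[np.cross(y,z),y,z]
for deg in (110,-70):
  for d in (0,25,48,55):
    q=r.ik([*J,.103],fr(np.radians(deg+d))); print(deg,d,None if q is None else np.round(q,2).tolist())
  q=r.ik([*J,.3],fr(np.radians(deg)));print(None if q is None else np.round(q,2).tolist())
E
```

```text
[ 0.074  0.    -0.143] [[-0.0, -0.96, -0.29], [1.0, -0.0, 0.0], [-0.0, -0.29, 0.96]] [[-0.97, 0.25, 0.0], [0.25, 0.97, 0.0], [-0.0, 0.0, -1.0]] [[420.5113639    0.         324.71621452]
 [  0.         420.5113639  239.82019005]
 [  0.           0.           1.        ]]
110 0 [-0.71, 0.61, 1.4, -0.0, 1.13, -2.63]
110 25 None
110 48 [-0.71, 0.61, 1.4, -0.0, 1.13, 2.82]
110 55 [-0.71, 0.61, 1.4, -0.0, 1.13, 2.7]
[-0.71, 0.46, 1.1, -0.0, 1.57, -2.63]
-70 0 [-0.71, 0.61, 1.4, -0.0, 1.13, 0.51]
-70 25 [-0.71, 0.61, 1.4, -0.0, 1.13, 0.08]
-70 48 [-0.71, 0.61, 1.4, -0.0, 1.13, -0.32]
-70 55 [-0.71, 0.61, 1.4, -0.0, 1.13, -0.45]
[-0.71, 0.46, 1.1, -0.0, 1.57, 0.51]
```

```bash
cat >> h.py <<'E'
def fr(psi):
    y=np.array([np.cos(psi),np.sin(psi),0]);z=np.array([0,0,-1.]);return np.c_[np.cross(y,z),y,z]
def look(name,qs):
    r.pause(.2); cal=r.get_calibration("wrist"); img=r.camera("wrist"); save(name,img)
    for q,z in qs:
        print(q,[(round(d["p"],2),np.round(d["pixel"]).tolist(),ray("wrist",d["pixel"],z,cal)[:2].round(4).tolist()) for d in r.spot_point("wrist",q)[:2]])
E
python3 - <<'E'
from h import *
r.movep([.455,.042,.28],fr(np.radians(-70)))
look("sauc.png",[("saucer",0)])
r.movep([.527,-.298,.26],fr(np.radians(-70)))
look("cap.png",[("cap",.097),("cap_top",.13),("tab1_face",.116),("tab2_face",.116),("jar",0)])
print(r.read_state()["clock"])
E
```

```text
saucer [(0.8, [326.0, 187.0], [0.4576, 0.0414])]
cap [(0.95, [328.0, 218.0], [0.5279, -0.3003]), (0.31, [282.0, 229.0], [0.5081, -0.2707])]
cap_top [(0.97, [332.0, 226.0], [0.5311, -0.3013])]
tab1_face [(0.96, [282.0, 228.0], [0.5142, -0.2705])]
tab2_face [(0.67, [376.0, 220.0], [0.5424, -0.3308])]
jar [(0.65, [330.0, 193.0], [0.5299, -0.3025])]
5.3583
```

View pics/cap.png

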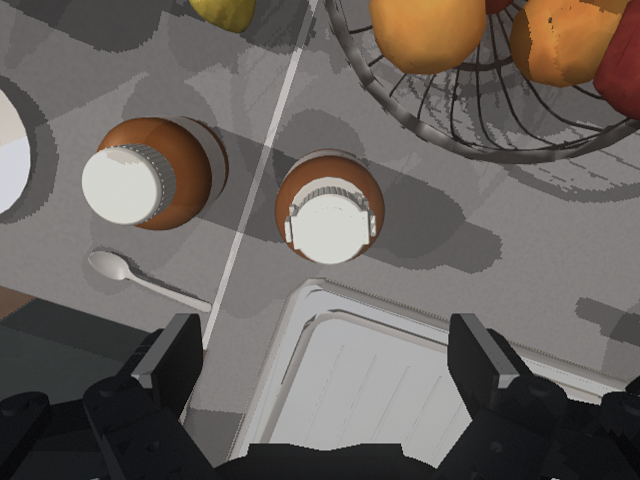

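View pics/sauc.png

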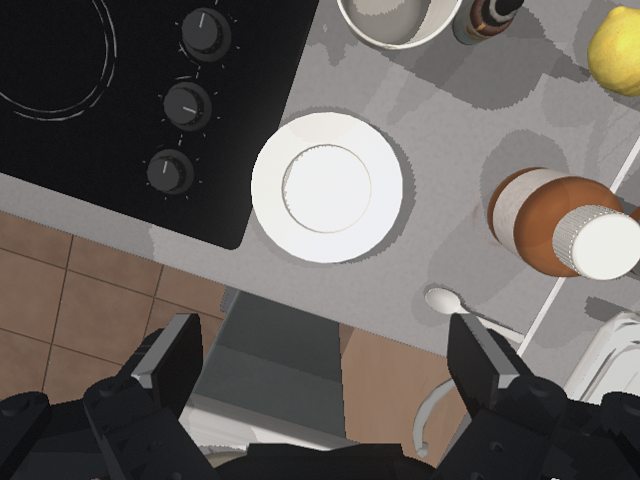

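The wrist view shows the safety cap at (330,225) with tabs at about (289,228) and (373,222), and the saucer centred at (327,187). I'll zoom in on the cap to get the tab angle.

```bash
python3 -c "
import cv2
a=cv2.imread('pics/cap.png')[170:275,260:400];cv2.imwrite('pics/capz.png',cv2.resize(a,None,fx=5.6,fy=5.6,interpolation=cv2.INTER_CUBIC))"
```

```text
(no output)
```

View pics/capz.png

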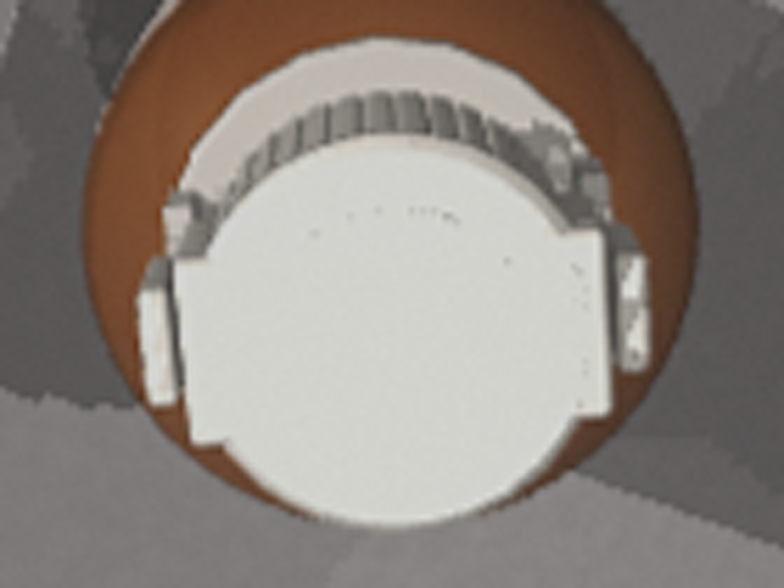

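The zoom shows the rail corners of the cap top at (177,260), (192,443), (604,230) and (610,415). I'll use these for the centre and yaw.

```bash
python3 - <<'E'
from h import *
P=np.array([ray("wrist",[260+u/5.6,170+v/5.6],.130)[:2] for u,v in[(177,260),(192,443),(610,415),(604,230)]])
print(P.round(4).tolist(),P.mean(0).round(4))
for a,b in((0,3),(1,2)): d=P[b]-P[a];print(np.linalg.norm(d),np.degrees(np.arctan2(d[1],d[0])))
for a,b in((0,1),(3,2)): d=P[b]-P[a];print(np.linalg.norm(d),np.degrees(np.arctan2(d[1],d[0])))
for f in("cap",):
    pass
E
```

```text
[[0.5278, -0.2746], [0.5067, -0.2837], [0.5275, -0.3303], [0.5486, -0.321]] [ 0.5277 -0.3024]
0.050906641994946954 -65.89701886566256
0.051017789867003845 -65.9965631570945
0.02299203720897941 -156.7675795325513
0.02307925016440194 -156.48852609327142
```

```bash
python3 - <<'E'
from h import *
c=[.528,-.3022]; psi=np.radians(-66.3)
def st(t):
    s=r.read_state();print(t,round(s["clock"],2),np.round(s["tool_pos"],4).tolist(),"F",np.round(s["contact_force"],1).tolist(),"M",np.round(s["wrist_torque"],2).tolist(),"op",round(s["opening"],3),"g",round(s["grasp_force"],1))
r.movep([*c,.18],fr(psi)); st("above")
print(r.movel([*c,.104],feed=.06,threshold=12)); st("down")
r.grasp(50); r.pause(.3); st("grasp")
E
```

```text
above 5.78 [0.5282, -0.3024, 0.1809] F [-0.4, -0.5, 1.2] M [0.03, -0.0, -0.02] op 1.001 g 0.0
False
down 7.19 [0.5281, -0.3023, 0.1044] F [0.7, -0.1, 0.3] M [0.01, 0.01, -0.04] op 1.002 g 0.0
grasp 7.91 [0.528, -0.3019, 0.1045] F [-1.6, 3.8, 5.4] M [0.6, 0.34, 0.02] op 0.598 g 52.7
```

```bash
python3 - <<'E'
from h import *
c=[.528,-.3022]; psi=np.radians(-66.3)
def st(t):
    s=r.read_state();print(t,round(s["clock"],2),np.round(s["tool_pos"],4).tolist(),"F",np.round(s["contact_force"],1).tolist(),"M",np.round(s["wrist_torque"],2).tolist(),"op",round(s["opening"],3),"g",round(s["grasp_force"],1))
p=r.read_state()["tool_pos"]
for d in (8,16,24,32,40,48):
    r.movep([*c,.104],fr(psi+np.radians(d))); st(d)
r.pause(.2); st("turned"); look("turn.png",[("jar",0)])
E
```

```text
8 8.17 [0.528, -0.3017, 0.1045] F [-2.6, 4.2, 5.3] M [0.77, 0.39, -0.02] op 0.599 g 52.8
16 8.43 [0.5281, -0.3015, 0.1045] F [-1.4, 5.3, 6.5] M [0.84, 0.32, -0.04] op 0.599 g 52.8
24 8.68 [0.5282, -0.3013, 0.1045] F [-1.3, 6.1, 6.3] M [1.04, 0.27, -0.08] op 0.6 g 52.7
32 8.94 [0.5282, -0.3012, 0.1046] F [-1.8, 6.4, 7.2] M [1.07, 0.32, -0.08] op 0.595 g 52.8
40 9.2 [0.5281, -0.3012, 0.1046] F [-1.4, 6.5, 6.6] M [1.09, 0.41, -0.08] op 0.596 g 52.9
48 9.46 [0.5276, -0.3017, 0.1045] F [-3.8, 4.0, 7.1] M [0.71, 0.82, -0.01] op 0.595 g 52.9
turned 9.66 [0.5276, -0.3017, 0.1045] F [-4.0, 4.7, 6.3] M [0.68, 0.81, 0.05] op 0.593 g 52.9
jar [(0.96, [321.0, 238.0], [0.5268, -0.301]), (0.16, [326.0, 362.0], [0.5025, -0.3847])]
```

View pics/turn.png

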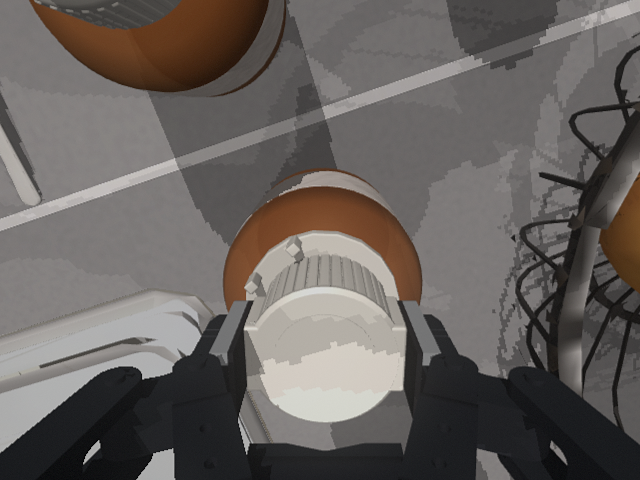

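The ribs at (255,285) and (295,247) now sit well away from the left tab, so the cap has turned on the jar and the torque stayed near zero. Next is a guarded lift.

```bash
cat >> h.py <<'E'
def st(t):
    s=r.read_state();print(t,round(s["clock"],2),np.round(s["tool_pos"],4).tolist(),"F",np.round(s["contact_force"],1).tolist(),"M",np.round(s["wrist_torque"],2).tolist(),"op",round(s["opening"],3),"g",round(s["grasp_force"],1))
E
python3 - <<'E'
from h import *
c=[.528,-.3022]
hit=r.movel([*c,.112],feed=.03,threshold=12);st("8mm");print(hit)
if not hit:
    hit=r.movel([*c,.15],feed=.05,threshold=12);st("lift");print(hit)
    if not hit: 
        r.movel([*c,.23],feed=.12);st("up"); look("up.png",[("jar",0),("cap",.223)])
E
```

```text
8mm 10.38 [0.5277, -0.3023, 0.1121] F [-3.5, 0.9, 1.8] M [0.32, 0.73, 0.02] op 0.594 g 53.6
False
lift 11.28 [0.5279, -0.3021, 0.1497] F [0.2, 0.1, -1.4] M [-0.03, 0.06, 0.06] op 0.597 g 52.6
False
up 12.1 [0.5277, -0.302, 0.229] F [-0.4, 0.1, -1.1] M [0.0, -0.01, -0.0] op 0.596 g 52.6
jar [(0.9, [324.0, 196.0], [0.5293, -0.3005])]
cap [(0.94, [329.0, 310.0], [0.5307, -0.3021])]
```

The cap came free cleanly and the jar estimate is unchanged. Carrying it to the saucer.

```bash
python3 - <<'E'
from h import *
s=[.457,.041]; R=fr(np.radians(-18.3))
r.movep([*s,.23],R); st("over")
r.movel([*s,.04],feed=.1); r.pause(.2); st("near")
hit=r.movel([*s,.009],feed=.02,threshold=4); st("touch"); print(hit)
look("put.png",[("saucer",0)])
E
```

```text
over 13.77 [0.4575, 0.0402, 0.23] F [-0.6, -0.2, 0.0] M [-0.05, 0.02, 0.02] op 0.591 g 52.6
near 16.02 [0.4571, 0.041, 0.0402] F [0.3, 0.1, -0.2] M [0.07, 0.0, 0.03] op 0.596 g 52.6
touch 17.26 [0.457, 0.041, 0.0124] F [0.5, -0.9, 5.2] M [0.03, 0.15, -0.02] op 0.599 g 53.2
True
saucer []
```

View pics/put.png

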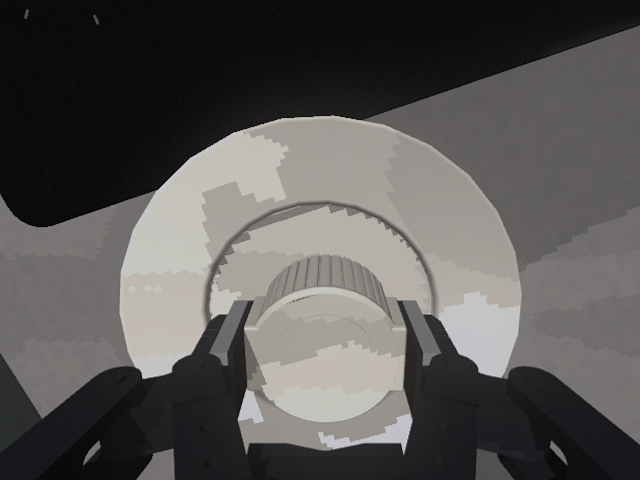

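Contact came at TCP z = 12.4 mm, exactly the height expected for the rim on the saucer floor. The floor ring spans columns 206–436 with its far edge at row 203, and the cap is at column 326. I'll check centring numerically from the outer rim before releasing.

```bash
python3 - <<'E'
from h import *
p=np.array([ray("wrist",x,.014)[:2] for x in[(121,285),(157,193),(240,131),(328,116),(408,135),(490,210),(520,285)]])
A=np.c_[2*p,np.ones(len(p))];s=np.linalg.lstsq(A,(p**2).sum(1),rcond=None)[0]
print("rim centre",s[:2],"r",np.sqrt(s[2]+s[0]**2+s[1]**2))
E
```

```text
rim centre [0.45612987 0.0408398 ] r 0.07378537887038886
```

Centred to about 1 mm. Releasing and retreating.

```bash
python3 - <<'E'
from h import *
s=[.457,.041]
r.release(); r.pause(.3); st("rel")
r.movel([*s,.10],feed=.08); r.movel([*s,.28],feed=.15)
look("end.png",[("saucer",0),("cap",.005),("cap_top",.038)])
r.movep([.35,.25,.3],fr(np.radians(-18.3)));r.pause(.2)
save("top1.png",r.camera("top"))
for q in("jar","plain_jar"): print(q,[(round(d["p"],2),ray("top",d["pixel"],0)[:2].round(3).tolist()) for d in r.spot_point("top",q)[:2]])
st("end")
a=cv2.imread("pics/end.png");b=cv2.imread("pics/top1.png")
cv2.imwrite("pics/both.png",cv2.resize(np.hstack([a,b]),(800,300),interpolation=cv2.INTER_AREA))
E
```

```text
rel 18.3 [0.4565, 0.0411, 0.012] F [0.2, -0.4, 0.2] M [0.07, 0.06, -0.01] op 0.999 g 0.0
saucer []
cap [(0.74, [323.0, 187.0], [0.4572, 0.0436])]
cap_top [(0.56, [326.0, 197.0], [0.4583, 0.0396]), (0.3, [292.0, 195.0], [0.4288, 0.0509])]
jar [(0.73, [0.532, -0.3])]
plain_jar [(0.64, [0.508, -0.166])]
end 22.58 [0.3503, 0.2496, 0.2999] F [0.4, 0.1, 1.0] M [-0.0, -0.0, -0.05] op 1.003 g 0.0
```

View pics/both.png

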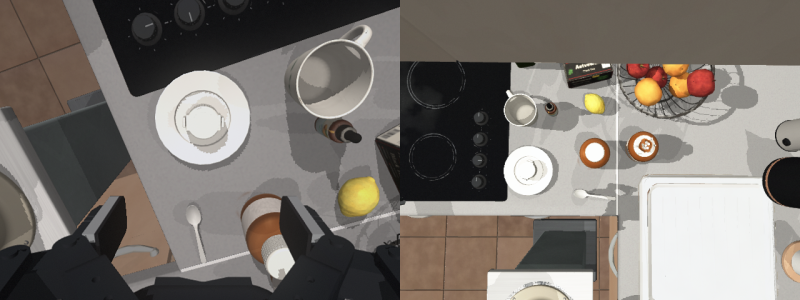

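The cap sits rim down in the middle of the saucer, at (205,120) in the left half. The open jar at (643,147) in the right half is standing in place, and nothing else has moved.

```bash
python3 -c "
from plant import r
print(r.sign_off())"
```

```text
the job is handed in; nothing more can be done
None
```

The safety cap is off and sits rim down in the middle of the saucer, centred to within a few millimetres; both jars and everything else are where they were, and I handed the job in at about 23 s.

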